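Magnifier over the blue stone

TASK

The bench magnifier has been pushed aside. Swing its arm round until the lens is centred over the clamp that holds the brooch with the blue stone, and let go so that it stays there. Leave all three clamps standing where they are.

Things in the scene. Friction and masses are not known exactly. Their poses are not given: they have to be found in the camera images.
- magnifier: Swinging arm of a bench magnifier on a fixed stand; turns only about the upright post, stays where left (friction 0.35 N m), has over 1 rad of swing either side of the middle. Origin: on the post's axis, 120 mm above the bench. x is level, from post to lens, z up. Lens: centre 170 mm along x, clear, white rim 104 mm wide, its top 137 mm above the bench. Black hub over the post: top 146 mm up.
- knob (a point): Centre of the upright orange round grip knob, fixed to the arm just past the lens, 236 mm along the arm's x from the post's axis. 20 mm diameter, top 187 mm above the bench, its upper 45 mm free to grip from above; this point is on its axis, 168 mm above the bench.
- clamp_blue: Round steel work clamp, 64 mm across, loose on the bench, 0.6 kg, with brass jaws on top holding a brass brooch with a domed blue stone of 31 mm, 68 mm high in all. Origin: centre of its underside; the stone is straight above it. The three clamps stand in any order on the arc that the lens sweeps (within about 9 mm of it); this is the one to look at.
- clamp_green: Round steel work clamp, 64 mm across, loose on the bench, 0.6 kg, with brass jaws on top holding a brass brooch with a domed green stone of 31 mm, 68 mm high in all. Origin: centre of its underside; the stone is straight above it. A bystander.
- clamp_white: Round steel work clamp, 64 mm across, loose on the bench, 0.6 kg, with brass jaws on top holding a brass brooch with a domed white stone of 31 mm, 68 mm high in all. Origin: centre of its underside; the stone is straight above it. A bystander.
Not all that is in view belongs to the job. What is shaped like the clamp_blue but pink or red is not meant.

How it is judged (in metres and radians):
At the end, for the whole second after the job is handed in: The lens centre is over the clamp with the blue stone, within 20 mm along the arm and 20 mm across it; the arm is at rest; all three clamps are upright and within 15 mm of where they began (x of clamp_blue in the frame of magnifier between 0.15 and 0.19 m and y of clamp_blue in the frame of magnifier between -0.02 and 0.02 m and angular speed of magnifier below 0.05 rad/s and distance of each of clamp_blue, clamp_green, clamp_white from where it was at the start of the episode below 0.015 m and angle between each of clamp_blue, clamp_green, clamp_white's own z axis and vertical below 0.15 rad); the robot touches nothing.
It fails at once if the clamp with the blue stone is shifted by more than 15 mm or tipped over (distance of clamp_blue from where it was at the start of the episode above 0.015 m or angle between clamp_blue's own z axis and vertical above 0.3 rad).
It fails at once if the clamp with the green stone is shifted by more than 15 mm or tipped over (distance of clamp_green from where it was at the start of the episode above 0.015 m or angle between clamp_green's own z axis and vertical above 0.3 rad).
It fails at once if the clamp with the white stone is shifted by more than 15 mm or tipped over (distance of clamp_white from where it was at the start of the episode above 0.015 m or angle between clamp_white's own z axis and vertical above 0.3 rad).
It also fails if it takes over 38 s, if anything falls off the work surface, if the arm or the gripper's body presses on something with over 40 N, if the wrist force passes 120 N, or if a joint passes its speed limit or range.

ROBOT

A 6-joint arm with a two-finger parallel gripper is mounted at the origin on the work surface. World frame = base frame: x ahead of the robot, y to its left, z up, the work surface at z = 0. Lengths are in mm, angles in degrees, forces in N, time in s.
With the tool pointing down it reaches from about 275 to 875 mm from the base axis. Payload 12.5 kg.
Tool frame: the origin (TCP) lies midway between the tips of the shut fingers; the grasp point (between the pads) lies 19 mm behind it (r.grip_depth is the distance from the TCP to the grasp point, in mm); z points along the fingers, x is the direction in which the jaws open and shut, and the axes are right-handed (so a half turn about z gives the same grasp; the last joint's range is limited). The gripper opens to 85 mm and grips with 20 to 120 N. Pads are 22 mm wide; open, the fingers measure 114 mm over their backs; the gripper's body (76 mm by 85 mm) begins 54 mm behind the grasp point. The pads swing forward as they close: fully open they stand 13 mm farther back than shut.
Start: joints at [61.501, 20.094, 94.641, -0, 65.266, -4.847], TCP at [220.615, 503.799, 231.29] pointing down, gripper open.
Joint ranges: [-157.81, 157.81], [-45, 120.19], [0.68, 151.7], [-89.99, 269.99], [4.06, 180], [-164.3, 164.3]. Speed limits (degrees/s): [127.2, 127.2, 159.86, 180, 180, 180].

INTERFACE

Orientations are given as [roll, pitch, yaw] about the fixed x, y, z axes, in that order (R = Rz(yaw) Ry(pitch) Rx(roll)).
In Python, from station import telemetry, viewer, finish_job, r gives the robot as it stands.
- The arm moves only by the tool servo_tool, never from a script. Its argument "rows" is one flat list of numbers, 4 for each row, row after row: the shift along the world's x, y, z in m, then the turn about the world's z in rad. A call has 1 to 5 rows; each row is the pose to reach, as a shift and turn from the pose commanded when the call began; what a row does not reach only later rows make up. A row lasts 1/12 s, in which the tool goes at most 41.7 mm and 7.16 degrees, less where a joint would pass 70% of its speed; a pose out of reach is approached as far as the arm can. A call with a gripper value outside its range is refused whole. "grip" is the gripper command: -1 is shut, 1 is fully open, values between are in proportion, set as the call begins (left out, the last holds). The fingers move at their own pace and stop on an object; "grip_force" is the grip in N (left out, the last holds). Time passes only in rows, so rows that repeat a pose let the fingers close. It gives the time, the measured TCP pose, the force and the opening at its end, in the units of the state.
- telemetry.get_state(): the state, without advancing time (a new reading comes with each control period).
- viewer.snapshot(name): name is "side" or "top"; returns a dict with "img" (420x560x3 uint8, red, green, blue), "intrinsics" (3x3 intrinsics, pixels), "R" (3x3) and "t" (3): a world point X has camera coordinates R X + t. Camera axes: x right, y down, z forward; pixel columns grow to the right and rows downward; lengths in mm; the calibration is good to about 2 mm. A picture is of the moment at which its call begins. There is no depth.
- finish_job(): hands the job in, once; it reports no verdict.
The state is a dict: "clock": time; "joint_pos": joint angles; "joint_velocities": joint speeds; "joint_efforts": joint torques, N m; "tcp_pos": TCP position; "ee_rot": TCP orientation; "wrist_force": force on the tool from outside, world axes, zero at the start; "wrist_torque": the same for the moment, N m; "opening": finger opening in mm.
Only numpy, scipy, OpenCV 4.12 (cv2) and the standard library are available. Lean on these libraries where they do the work, as an engineer would, in place of code of your own. Each camera call takes 0.05 s, during which the arm holds its last target. There are 200 camera calls.

## Working session

There is one attempt and no reset: what is moved stays moved. The work goes in short steps, Python scripts to look and compute and a tool call to move; the robot and the scene stay as the last step left them, time stands still between calls to the robot, and variables do not carry over. Pictures are saved under pics/ and viewed, about 8 in all and at most 12, crops included, and the job is handed in when it is done.

Besides the shell and the picture viewer there is one more tool, called after "Request:" as a command line: name --argument value ..., lists and objects as JSON in quotes. servo_tool: Moves the arm, as the interface text tells. Its arguments: {"type":"object","properties":{"rows":{"type":"array","items":{"type":"number"}},"grip":{"type":"number"},"grip_force":{"type":"number"}},"required":["rows"]}

```bash
mkdir -p pics; cat > h.py <<'E'
import numpy as np, cv2
from station import telemetry, viewer, finish_job, r
def snap(n,f=None):
    s=viewer.snapshot(n)
    if f: cv2.imwrite('pics/'+f,cv2.cvtColor(s['img'],cv2.COLOR_RGB2BGR))
    return s
def ray(s,u,v):
    R=np.array(s['R']);t=np.array(s['t']);K=np.array(s['intrinsics'])
    return -R.T@t, R.T@np.linalg.solve(K,[u,v,1.])
def plane(s,u,v,z):
    o,d=ray(s,u,v); return o+d*(z-o[2])/d[2]
def proj(s,X):
    c=np.array(s['intrinsics'])@(np.array(s['R'])@np.array(X,float)+np.array(s['t'])); return c[:2]/c[2]
def blobs(s,lo,hi,amin=30):
    h=cv2.cvtColor(s['img'],cv2.COLOR_RGB2HSV); m=cv2.inRange(h,np.array(lo),np.array(hi))
    n,l,st,c=cv2.connectedComponentsWithStats(m)
    return [(c[i].round(1),st[i].tolist()) for i in range(1,n) if st[i][4]>=amin]
E
python3 - <<'E'
from h import *
for n in('top','side'):
    s=snap(n,n+'0.png'); print(n,ray(s,280,210)[0])
    print('orange',blobs(s,(8,150,120),(20,255,255))); print('blue',blobs(s,(100,120,60),(130,255,255))); print('green',blobs(s,(45,100,50),(85,255,255)))
E
```

```text
top [393.14624221 -77.5801387  865.62795883]
orange [(array([102.6,  17.2]), [83, 0, 41, 76, 306]), (array([481.1,   7.4]), [468, 1, 24, 13, 88]), (array([539.3,   8.5]), [508, 0, 52, 21, 490]), (array([239.1,  26.8]), [151, 9, 199, 24, 764]), (array([437. ,  23.3]), [434, 10, 5, 26, 52]), (array([434.7,  66.6]), [431, 37, 7, 61, 126]), (array([156.8,  56. ]), [152, 42, 10, 27, 44]), (array([375.,  68.]), [367, 51, 33, 30, 230]), (array([124.3,  65.6]), [115, 54, 29, 21, 146]), (array([36. , 86.2]), [0, 76, 87, 44, 402]), (array([529.2, 180.4]), [493, 106, 67, 137, 3313]), (array([  5.9, 126.8]), [0, 121, 15, 10, 33]), (array([355.4, 138.7]), [349, 123, 18, 26, 103]), (array([260.8, 156.4]), [251, 146, 20, 19, 149]), (array([261.4, 185.4]), [258, 171, 6, 29, 34]), (array([156.7, 187.2]), [147, 180, 21, 18, 181]), (array([186.6, 214. ]), [150, 198, 72, 28, 947]), (array([267.2, 215.9]), [261, 202, 10, 31, 42]), (array([336.8, 226.6]), [330, 210, 25, 28, 108]), (array([238. , 232.9]), [230, 223, 20, 16, 43]), (array([282.2, 244.7]), [277, 235, 14, 18, 45]), (array([ 55.1, 269.4]), [28,
[... 1313 characters left out ...]
.8]), [221, 283, 18, 19, 261]), (array([287.9, 316.1]), [279, 307, 19, 19, 284])]
green [(array([356.2, 213.3]), [348, 205, 18, 18, 253])]
side [400.62993765 671.73494787 701.94888742]
orange [(array([323.3, 274. ]), [0, 81, 560, 339, 127779]), (array([264. , 240.1]), [258, 225, 14, 32, 342])]
blue [(array([229.3, 165.8]), [223, 162, 13, 9, 90]), (array([354.8, 175.3]), [349, 171, 13, 9, 92]), (array([308.5, 210. ]), [302, 205, 14, 11, 127]), (array([378.1, 223. ]), [371, 218, 15, 11, 130]), (array([ 35.5, 242.9]), [25, 226, 21, 35, 311]), (array([355.6, 255.5]), [348, 250, 16, 12, 157]), (array([ 75.8, 312.4]), [60, 299, 32, 29, 731])]
green [(array([299.5, 181.3]), [293, 177, 14, 10, 99])]
```

View pics/top0.png

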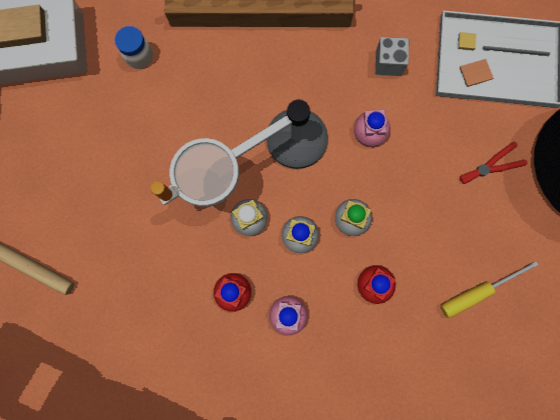

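View pics/side0.png

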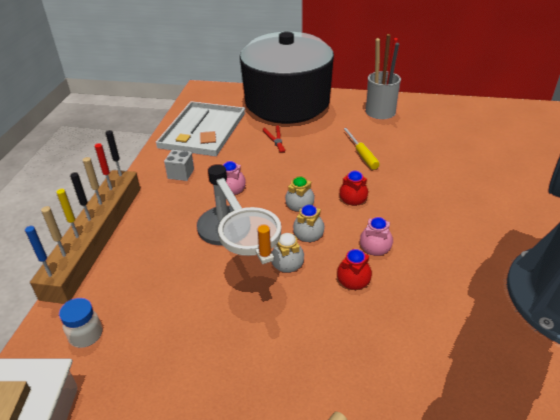

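```bash
python3 - <<'E'
from h import *
T=snap('top');S=snap('side')
def tri(a,b):
    o1,d1=ray(T,*a);o2,d2=ray(S,*b);d1/=np.linalg.norm(d1);d2/=np.linalg.norm(d2)
    k=np.linalg.lstsq(np.c_[d1,-d2],o2-o1,rcond=None)[0]
    p,q=o1+d1*k[0],o2+d2*k[1]; return ((p+q)/2).round(1),np.linalg.norm(p-q).round(1)
print('blue',tri((300.3,231.5),(308.5,210)),plane(T,300.3,231.5,63).round(1))
print('green',tri((356.2,213.3),(299.5,181.3)))
# dark hub
for s,b in((T,(280,90,320,135)),(S,(200,160,240,190))):
    g=s['img'][b[1]:b[3],b[0]:b[2]].max(2); n,l,st,c=cv2.connectedComponentsWithStats((g<28).astype(np.uint8))
    print([(c[i]+b[:2],st[i].tolist()) for i in range(1,n) if st[i][4]>20])
# lens rim ellipse in top
h=cv2.cvtColor(T['img'],cv2.COLOR_RGB2HSV); m=cv2.inRange(h,np.array((0,0,150)),np.array((180,60,255)))
m[:, :165]=0;m[:,242:]=0;m[:135]=0;m[208:]=0
cs,_=cv2.findContours(m,cv2.RETR_EXTERNAL,cv2.CHAIN_APPROX_NONE); c=max(cs,key=len)
print(cv2.fitEllipse(c)); 
# bright-orange knob top in top view
print('knob', blobs(T,(10,200,170),(22,255,255),20)[:30])
print('S knob top', [b for b in blobs(S,(10,200,120),(20,255,255),20) if 250<b[0][0]<280])
a=T['img'][170:215,140:185]; b=S['img'][215:265,240:290]
cv2.imwrite('pics/crop.png',cv2.cvtColor(np.hstack([cv2.resize(a,(400,400),interpolation=0),cv2.resize(T['img'][90:135,275:320],(400,400),interpolation=0)]),cv2.COLOR_RGB2BGR))
print(telemetry.get_state())
E
```

```text
blue (array([492.1, -97.2,  60.2]), np.float64(1.2)) [492.3 -97.1  63. ]
green (array([ 522.7, -187.9,   60.2]), np.float64(1.6))
[(array([298.9673913 , 121.64130435]), [8, 26, 21, 10, 92])]
[(array([216.28571429, 176.89285714]), [10, 12, 16, 12, 84])]
((204.89100646972656, 170.01499938964844), (63.83460998535156, 72.57605743408203), 59.34064865112305)
knob []
S knob top [(array([263.9, 240.2]), [258, 225, 13, 31, 304])]
{'clock': 0.2, 'joint_pos': array([ 6.15002969e+01,  2.01126046e+01,  9.46629131e+01,  1.31189549e-03,
        6.52667274e+01, -4.84665998e+00]), 'joint_velocities': array([-0.01034902, -0.12455889, -0.21337826, -0.0572853 , -0.0460285 ,
        0.06243357]), 'joint_efforts': array([ 5.79913540e-04, -5.05860400e+01, -2.91298771e+01, -5.85290195e-05,
        3.46534398e-03,  3.40951459e-06]), 'tcp_pos': array([220.52381692, 503.62368303, 230.96372803]), 'ee_rot': array([-1.79995244e+02,  4.19933566e-02,  6.63464093e+01]), 'wrist_force': array([0.32084938, 0.46320884, 0.28020646]), 'wrist_torque': array([0.02331123, 0.02479221, 0.00607047]), 'opening': 85.36897199665178}
```

View pics/crop.png

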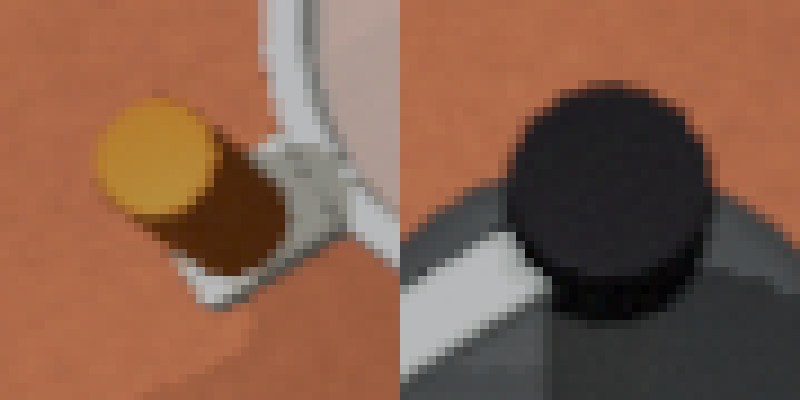

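The crops show the knob top at about (156.9, 187.2) and the hub top at about (298.0, 110.5) in the top view.

```bash
cat >> h.py <<'E'
def knob(s):
    # bright top disc of the knob in the top view (caller picks)
    return blobs(s,(12,130,150),(25,255,255),60)
E
python3 - <<'E'
from h import *
T=snap('top')
K=plane(T,156.9,187.2,187)[:2];P=plane(T,298,110.5,146)[:2];L=plane(T,204.9,170.0,135)[:2]
B=np.array([492.2,-97.1])
print('K',K,'P',P,'L',L,np.linalg.norm(K-P),np.linalg.norm(L-P),np.linalg.norm(B-P))
ang=lambda v:np.degrees(np.arctan2(v[1],v[0]))
print(ang(K-P),ang(L-P),ang(B-P))
print('knob blobs',knob(T))
a0=ang(K-P);a1=ang(B-P)
for a in np.arange(0,1.01,.125)*(a1-a0)+a0: print(round(a,1),(P+236*np.array([np.cos(np.radians(a)),np.sin(np.radians(a))])).round(1))
print(proj(snap('side'),[*P,146]))
E
```

```text
K [536.74527119 105.86806749] P [666.23542908 -90.49232366] L [574.96690087  48.88084945] 235.21289123739953 166.5977959764646 174.16082211857383
123.40291534274887 123.21878590929313 -177.82567142069556
knob blobs [(array([467. ,  40.1]), [460, 33, 15, 15, 209]), (array([156.6, 187.1]), [150, 181, 14, 13, 148]), (array([467.1, 294.9]), [443, 282, 49, 27, 155]), (array([472.8, 303.9]), [448, 288, 48, 30, 153])]
123.4 [536.3 106.5]
85.7 [683.7 144.9]
48.1 [823.9  85.2]
10.4 [898.3 -47.7]
-27.2 [ 876.1 -198.4]
-64.9 [ 766.5 -304.1]
-102.5 [ 615.1 -320.9]
-140.2 [ 485.  -241.6]
-177.8 [430.4 -99.4]
[216.18498768 168.72957514]
```

Request:
servo_tool --rows '[0.015, -0.019, 0, -0.03, 0.039, -0.049, 0, -0.08, 0.063, -0.079, 0, -0.13, 0.087, -0.109, 0, -0.18, 0.111, -0.139, 0, -0.23]' --grip 0.6

```text
clock: 0.72
tcp_pos: [332.3, 363.3, 231.3]
ee_rot: [180.0, -0.0, 53.1]
wrist_force: [0.5, 0.1, 0.6]
opening: 68.4
```

Request:
servo_tool --rows '[0.024, -0.03, 0, -0.05, 0.048, -0.06, 0, -0.1, 0.072, -0.09, 0, -0.15, 0.096, -0.12, 0, -0.2, 0.12, -0.151, 0, -0.25]'

```text
clock: 1.13
tcp_pos: [452.5, 212.2, 231.4]
ee_rot: [180.0, -0.0, 38.7]
wrist_force: [1.0, 0.9, 0.0]
opening: 68.4
```

Request:
servo_tool --rows '[0.024, -0.03, 0, -0.04, 0.048, -0.061, 0, -0.08, 0.07, -0.089, 0, -0.096, 0.085, -0.1075, 0, -0.096, 0.085, -0.1075, 0, -0.096]'

```text
clock: 1.55
tcp_pos: [538.8, 103.0, 231.1]
ee_rot: [179.9, -0.0, 33.1]
wrist_force: [-0.1, -0.4, -0.2]
opening: 67.8
```

Request:
servo_tool --rows '[0, 0, -0.01, 0, 0, 0, -0.035, 0, 0, 0, -0.06, 0, 0, 0, -0.081, 0, 0, 0, -0.081, 0]'

```text
clock: 1.97
tcp_pos: [533.6, 107.0, 146.1]
ee_rot: [-179.8, 0.4, 33.4]
wrist_force: [-1.1, -0.2, -0.4]
opening: 68.2
```

```bash
python3 - <<'E'
from h import *
s=snap('top','t2.png');q=snap('side')
print(telemetry.get_state()['tcp_pos'])
a=cv2.resize(s['img'][130:250,100:240],(460,400));b=cv2.resize(q['img'][150:290,190:310],(340,400))
cv2.imwrite('pics/c2.png',cv2.cvtColor(np.hstack([a,b]),cv2.COLOR_RGB2BGR))
E
```

```text
[535.94029434 107.04891344 150.09581013]
```

View pics/c2.png

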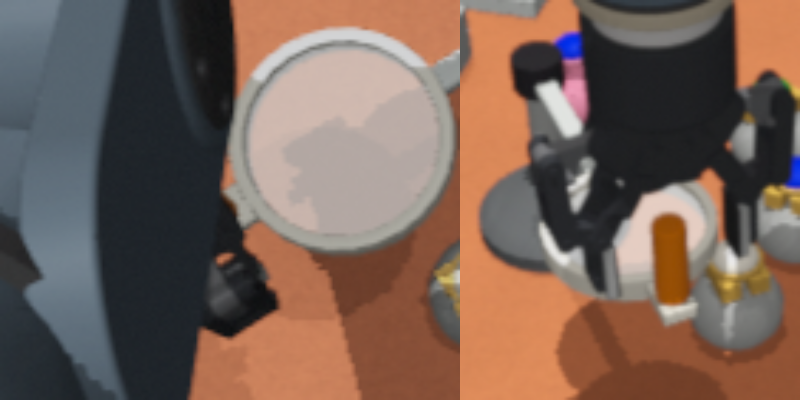

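Side crop: the knob is midway between the open fingers, with the tips at the right height. Closing now.

Request:
servo_tool --rows '[0, 0, 0, 0, 0, 0, 0, 0, 0, 0, 0, 0, 0, 0, 0, 0, 0, 0, 0, 0]' --grip -1 --grip_force 30

```text
clock: 2.48
tcp_pos: [536.9, 106.4, 151.2]
ee_rot: [180.0, -0.1, 33.3]
wrist_force: [-1.7, 0.9, 5.8]
opening: 19.2
```

Request:
servo_tool --rows '[0, 0, 0, 0, 0, 0, 0, 0, 0, 0, 0, 0]'

```text
clock: 2.73
tcp_pos: [536.9, 106.4, 151.1]
ee_rot: [180.0, -0.1, 33.3]
wrist_force: [-1.8, 0.5, 6.4]
opening: 19.2
```

```bash
python3 - <<'E'
import numpy as np
P=np.array([666.2,-90.5]);f=lambda a:P+235.6*np.array([np.cos(np.radians(a)),np.sin(np.radians(a))])
a=123.37
for c in ([1,4,7.3,10.7,14],[3.3,6.6,9.9,13.2,16.5],[3.3,6.6,9.9,13.2,16.5],[3.2,6.2,9,11,11.8]):
    print(sum([[*((f(a+d)-f(a))/1000).round(4),0,round(np.radians(d),3)] for d in c],[])); a+=c[-1]
E
```

```text
[np.float64(-0.0034), np.float64(-0.0023), 0, np.float64(0.017), np.float64(-0.0134), np.float64(-0.0095), 0, np.float64(0.07), np.float64(-0.024), np.float64(-0.0181), 0, np.float64(0.127), np.float64(-0.0343), np.float64(-0.0275), 0, np.float64(0.187), np.float64(-0.0438), np.float64(-0.0372), 0, np.float64(0.244)]
[np.float64(-0.0089), np.float64(-0.0102), 0, np.float64(0.058), np.float64(-0.0172), np.float64(-0.021), 0, np.float64(0.115), np.float64(-0.0249), np.float64(-0.0322), 0, np.float64(0.173), np.float64(-0.0319), np.float64(-0.0438), 0, np.float64(0.23), np.float64(-0.0382), np.float64(-0.0558), 0, np.float64(0.288)]
[np.float64(-0.0056), np.float64(-0.0123), 0, np.float64(0.058), np.float64(-0.0105), np.float64(-0.025), 0, np.float64(0.115), np.float64(-0.0147), np.float64(-0.0379), 0, np.float64(0.173), np.float64(-0.0181), np.float64(-0.051), 0, np.float64(0.23), np.float64(-0.0208), np.float64(-0.0643), 0, np.float64(0.288)]
[np.float64(-0.0018), np.float64(-0.013), 0, np.float64(0.056), np.float64(-0.0029), np.float64(-0.0253), 0, np.float64(0.108), np.float64(-0.0033), np.float64(-0.0368), 0, np.float64(0.157), np.float64(-0.0033), np.float64(-0.045), 0, np.float64(0.192), np.float64(-0.0032), np.float64(-0.0483), 0, np.float64(0.206)]
```

Request:
servo_tool --rows '[-0.0034, -0.0023, 0, 0.017, -0.0134, -0.0095, 0, 0.07, -0.024, -0.0181, 0, 0.127, -0.0343, -0.0275, 0, 0.187, -0.0438, -0.0372, 0, 0.244]'

```text
clock: 3.15
tcp_pos: [492.9, 69.0, 151.1]
ee_rot: [179.9, -0.1, 47.5]
wrist_force: [1.8, -1.1, 4.5]
opening: 19.6
```

Request:
servo_tool --rows '[-0.0089, -0.0102, 0, 0.058, -0.0172, -0.021, 0, 0.115, -0.0249, -0.0322, 0, 0.173, -0.0319, -0.0438, 0, 0.23, -0.0382, -0.0558, 0, 0.288]'

```text
clock: 3.57
tcp_pos: [454.7, 12.9, 151.1]
ee_rot: [179.9, -0.1, 64.0]
wrist_force: [1.9, 0.5, 5.6]
opening: 19.4
```

Request:
servo_tool --rows '[-0.0056, -0.0123, 0, 0.058, -0.0105, -0.025, 0, 0.115, -0.0147, -0.0379, 0, 0.173, -0.0181, -0.051, 0, 0.23, -0.0208, -0.0643, 0, 0.288]'

```text
clock: 3.98
tcp_pos: [434.0, -51.6, 151.1]
ee_rot: [179.9, -0.0, 80.5]
wrist_force: [1.7, 1.0, 6.1]
opening: 19.4
```

Request:
servo_tool --rows '[-0.0018, -0.013, 0, 0.056, -0.0029, -0.0253, 0, 0.108, -0.0033, -0.0368, 0, 0.157, -0.0033, -0.045, 0, 0.192, -0.0032, -0.0483, 0, 0.206]'

```text
clock: 4.4
tcp_pos: [431.0, -100.3, 151.1]
ee_rot: [179.9, 0.0, 92.2]
wrist_force: [-1.9, 1.5, 9.4]
opening: 19.0
```

Request:
servo_tool --rows '[0, 0, 0, 0, 0, 0, 0, 0, 0, 0, 0, 0, 0, 0, 0, 0]'

```text
clock: 4.73
tcp_pos: [431.0, -99.7, 151.1]
ee_rot: [179.9, 0.1, 92.1]
wrist_force: [-1.3, -1.6, 7.9]
opening: 18.8
```

```bash
python3 - <<'E'
from h import *
s=snap('top');q=snap('side')
cv2.imwrite('pics/c3.png',cv2.cvtColor(np.hstack([cv2.resize(s['img'][80:340,180:420],(400,433)),cv2.resize(q['img'][120:300,180:346],(400,433))]),cv2.COLOR_RGB2BGR))
E
```

```text
(no output)
```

View pics/c3.png

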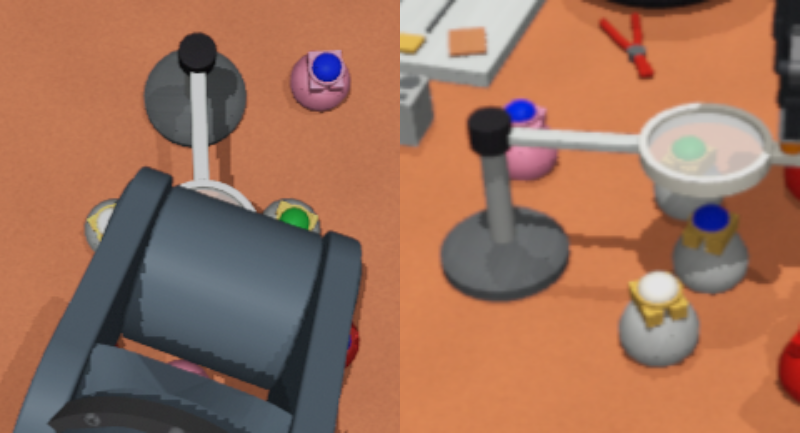

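The lens has swung round and the clamps look undisturbed. Releasing and lifting straight up, then backing off to check.

Request:
servo_tool --rows '[0, 0, 0, 0, 0, 0, 0, 0, 0, 0, 0, 0, 0, 0, 0, 0, 0, 0, 0, 0]' --grip 0.4

```text
clock: 5.25
tcp_pos: [430.6, -99.3, 150.2]
ee_rot: [-180.0, -0.0, 92.1]
wrist_force: [0.1, 0.5, -0.9]
opening: 59.6
```

Request:
servo_tool --rows '[0, 0, 0.01, 0, 0, 0, 0.035, 0, 0, 0, 0.065, 0, 0, 0, 0.095, 0, 0, 0, 0.1, 0]'

```text
clock: 5.67
tcp_pos: [432.2, -99.8, 254.6]
ee_rot: [179.7, 0.1, 92.1]
wrist_force: [0.1, -0.3, 0.4]
opening: 59.8
```

Request:
servo_tool --rows '[0, 0.02, 0, 0, 0, 0.055, 0, 0, 0, 0.09, 0, 0, 0, 0.125, 0, 0, 0, 0.16, 0, 0]'

```text
clock: 6.08
tcp_pos: [430.2, 62.2, 250.0]
ee_rot: [-180.0, 0.0, 92.1]
wrist_force: [0.7, -0.5, 0.2]
opening: 59.7
```

Request:
servo_tool --rows '[-0.01, 0.035, 0, 0, -0.02, 0.07, 0, 0, -0.03, 0.105, 0, 0, -0.04, 0.14, 0, 0, -0.05, 0.175, 0, 0]'

```text
clock: 6.5
tcp_pos: [379.6, 237.3, 249.9]
ee_rot: [-180.0, 0.0, 92.1]
wrist_force: [0.7, 0.4, 0.5]
opening: 59.7
```

Request:
servo_tool --rows '[-0.01, 0.035, 0, 0, -0.02, 0.07, 0, 0, -0.03, 0.1, 0, 0, -0.035, 0.12, 0, 0, -0.035, 0.12, 0, 0]'

```text
clock: 6.92
tcp_pos: [344.4, 358.5, 249.7]
ee_rot: [-180.0, -0.0, 92.3]
wrist_force: [0.0, 0.2, -0.6]
opening: 59.7
```

```bash
python3 - <<'E'
from h import *
s=snap('top')
cv2.imwrite('pics/c4.png',cv2.cvtColor(cv2.resize(s['img'][80:290,170:420],(750,630))[:600],cv2.COLOR_RGB2BGR))
k=knob(s);print(k);P=np.array([666.2,-90.5])
for c,_ in k:
    K=plane(s,*c,187)[:2]; d=np.linalg.norm(K-P)
    if abs(d-236)<10:
        x=(K-P)/d; b=np.array([492.2,-97.1])-P
        print('knob',K,d,'blue in arm frame',x@b, x[0]*b[1]-x[1]*b[0])
for n,(lo,hi) in {'blue':((100,80,60),(130,255,255)),'green':((45,100,50),(85,255,255))}.items():
    for c,st in blobs(s,lo,hi): print(n,c,plane(s,*c,63).round(1))
h=cv2.cvtColor(s['img'],cv2.COLOR_RGB2HSV)
print(telemetry.get_state())
E
```

```text
[(array([466.9,  40.2]), [459, 33, 16, 15, 212]), (array([304.5, 265.2]), [298, 259, 14, 14, 156]), (array([466.8, 294.9]), [443, 282, 49, 27, 169]), (array([471.7, 304.4]), [448, 288, 48, 30, 161])]
knob [431.42777818 -99.99055454] 234.9639690782215 blue in arm frame 174.12458777231745 -0.4335125379259077
blue [128.4  39.1] [826.6 204.8  63. ]
blue [375.8 120. ] [ 682.  -222.6   63. ]
blue [380.5 283.7] [ 410.9 -224.1   63. ]
blue [229.4 291.8] [395.2  14.4  63. ]
blue [287.9 316.2] [358.8 -78.5  63. ]
green [356.2 213.3] [ 523.  -187.5   63. ]
{'clock': 6.9667, 'joint_pos': array([ 4.06039438e+01,  1.33660814e+01,  1.01094968e+02,  2.69148357e-03,
        6.55870874e+01, -5.16837705e+01]), 'joint_velocities': array([-2.65240055, -1.05165944,  1.54761354, -0.42572079,  0.26998559,
       -1.42257644]), 'joint_efforts': array([ 2.12749936e+00, -4.30632985e+01, -3.02300119e+01,  1.67540568e-01,
       -4.29776218e-02,  3.93123161e-01]), 'tcp_pos': array([344.84713972, 356.87239103, 249.57182365]), 'ee_rot': array([-1.79960712e+02,  2.79230269e-02,  9.22866104e+01]), 'wrist_force': array([0.90128434, 0.02992625, 0.58765016]), 'wrist_torque': array([ 0.01132771, -0.00889402, -0.0504188 ]), 'opening': 59.97311796964172}
```

View pics/c4.png

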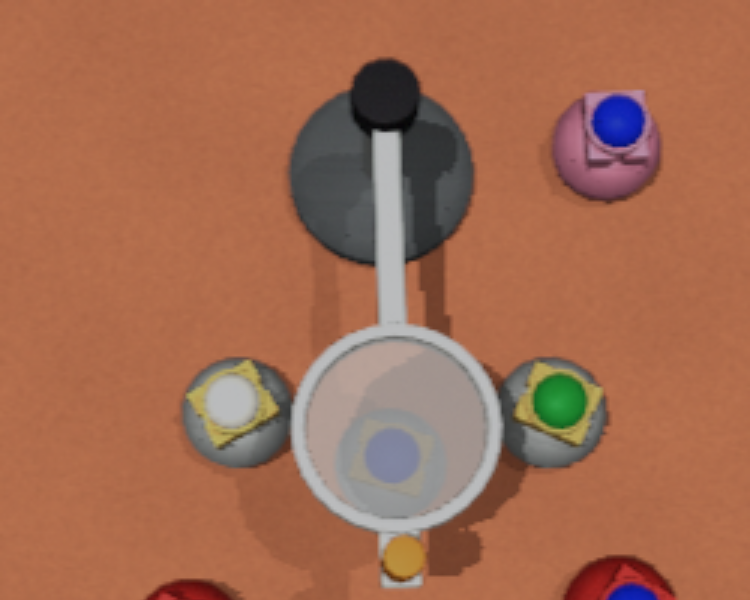

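The lens is over the blue-stone clamp, and the green and white clamps look unmoved. Handing in.

```bash
python3 -c "
from h import *
print(finish_job())"
```

```text
the job is handed in; nothing more can be done
None
```

I gripped the orange knob from above, swung the magnifier about 59° along its arc, released it, lifted clear and backed away. The job was handed in at about 7 s of the 38 s allowed. No verdict came back.

Last checks, after letting go:
- **Lens position:** the blue-stone clamp sits at x ≈ 174 mm, y ≈ −0.4 mm in the magnifier's frame. The limits are 150–190 mm and ±20 mm. This uses the clamp's position as measured at the start.
- **Clamps:** the green stone is at the same pixel as at the start. The white one looks unmoved by eye. The blue stone, seen through the lens, sits where expected; its colour is washed out there, so the mask did not re-measure it.
- **Contact:** the gripper is clear of everything and the wrist force is about 1 N, which is noise level.
- **Disagreement:** the measured post-to-knob distance was 235 mm against the stated 236 mm, within the calibration error.

I did not measure the magnifier's speed at the end. The knob's position after release matched where I let it go to within about 1 mm, so it appears to have stayed put.

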